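Check the spreader jig's sliding jaw and pin its stay bar at a set width

TASK

Run the jig's sliding jaw all the way open and then all the way closed to feel that it moves freely. Then set its width with the stay bar: the second hole from the bar's free (lipped) end goes over the peg on the bracket, and the bar is pressed fully down so that it lies level on the bracket. Let go of it all, and do not shift the spanner and the two tube offcuts that lie around the jig.

Things in the scene. Friction and masses are not known exactly. Their poses are not given: they have to be found in the camera images.
- jig: Fixed grey steel base plate of the jig, 160 x 400 x 12 mm. Origin: centre of its underside, on the bench top. Its y axis runs along the jig: the sliding jaw opens towards -y, the stay bar points from the jaw towards +y; z is up. On the +x half stands the fixed jaw, a dark block at x 5 to 65, y 40 to 75 mm, top at 85 mm.
- jaw (a joint): Sliding jaw: aluminium carriage 130 x 70 mm (x, y), top at 49 mm, on two rails. Travel in m towards the jig's -y: 0 = closed, on its inner stop (carriage centre at the jig's origin); 0.14 = fully open, on the outer stop. Takes some 4 N to move, slightly more when fast; stays where left. A dark jaw plate stands on it, x 5 to 65 mm, 24 to 36 mm to +y of its centre, top at 85 mm.
- push_post (a point): Top centre of the jaw's push post, an upright round steel post of 22 mm diameter, standing on the carriage 35 mm to the +x and 15 mm to the -y of its centre; it rises from 49 to 135 mm above the bench. The jaw can be pushed both ways by it.
- stay (a joint): Stay bar's tilt in rad: 0 = level (its lower stop, the seated position), growing to 1.2 as the free end is raised. It turns only up and down about its pivot. The pivot is stiff: the bar stays at any tilt and must be pressed down with some 1 to 2 N at its free end (about 3 N to raise it).
- stay_pivot (a point): Stay bar's pivot axis on the jaw (level, along the jig's x), 60 mm above the bench, 35 mm to -x and 30 mm to +y of the carriage's centre. The bar is flat steel, 30 mm wide, 6 mm thick (pivot axis at mid-thickness), and reaches 290 mm from here. Four round holes of 14.5 mm diameter lie 125, 160, 195 and 230 mm from here.
- stay_hole (a point): Centre of the chosen hole (second from the free end, 195 mm from the pivot), on the bar's underside.
- stay_lip (a point): On the bar's top face, at the foot of the inner (jaw-side) face of the lip, 284 mm from the pivot. The lip is the bar's end turned up: 6 mm thick, 30 mm wide, 34 mm high above the top face. A fingertip set here can press the bar down and push the lip outwards, which drags the jaw closed. The top face is plain from 238 to 284 mm from the pivot.
- bracket: Fixed peg bracket, a dark steel block 34 x 40 mm and 45 mm high that stands on the base plate under the bar (its slot lets it stand at a different place along y on each jig). Origin: centre of its underside, 12 mm above the bench; axes as the jig's.
- peg (a point): Foot of the peg, on the bracket's top 57 mm above the bench. The peg is upright, 12 mm diameter, 16 mm high with a 1.5 mm chamfer, straight under the middle line of the bar. A bar pressed down with no hole over the peg stays on the peg's top, 16 mm too high at the peg.
- spanner: Bystander: spanner lying in front of the jig. Origin on its underside.
- tube_a: Bystander: square tube offcut 180 x 30 x 30 mm beside the jig. Origin: centre of its underside.
- tube_b: Bystander: square tube offcut 60 x 25 x 25 mm lying on the base plate beyond the fixed jaw. Origin: centre of its underside.

How it is judged:
By the outcome, as a careful person would: the job done as asked, in the order asked, and still so for the second after the job is handed in, with the robot touching nothing.
It also fails if it takes over 72 s, if anything falls off the work surface, if the arm or the gripper's body presses on something with over 40 N, if the wrist force passes 120 N, or if a joint passes its speed limit or range.

ROBOT

A 6-joint arm with a two-finger parallel gripper is mounted at the origin on the work surface. World frame = base frame: x ahead of the robot, y to its left, z up, the work surface at z = 0. Lengths are in m, angles in rad, forces in N, time in s.
With the tool pointing down it reaches from about 0.325 to 1 m from the base axis. Payload 5.1 kg.
Tool frame: the origin (TCP) lies at the very end of the fingers, on their centre line; the grasp point (between the pads) lies 19 mm behind it; z points along the fingers, y is the direction in which the jaws open and shut (so a half turn about z gives the same grasp; the last joint's range is limited). The gripper opens to 85 mm and grips with 20 to 120 N. Pads are 22 mm wide; open, the fingers measure 114 mm over their backs; the gripper's body (76 mm by 85 mm) begins 54 mm behind the grasp point. The pads swing forward as they close: fully open they stand 13 mm farther back than shut.
Start: joints at [1.216, 0.124, 1.65, -0, 1.367, -0.083], TCP at [0.175, 0.626, 0.231] pointing down, gripper open.
Joint ranges: [-2.61, 2.61], [-1.02, 2.33], [0.03, 2.71], [-1.35, 4.49], [0.32, 2.68], [-2.91, 2.91]. Speed limits (rad/s): [2.57, 2.57, 3.14, 3.14, 3.14, 3.14].

INTERFACE

Orientations are given as a rotation vector (axis times angle).
In Python, from workcell import r gives the robot as it stands.
- The arm moves only by the tool jog_arm, never from a script. Its argument "targets" is text: rows parted by semicolons, each of 4 numbers parted by spaces: the shift along the tool's x, y, z in cm, then the turn about the tool's z in degrees. A call has 1 to 20 rows; each row shifts and turns the commanded pose from where the row before left it, along the tool's axes as they then stand; what a row does not reach is not made up. A row lasts 1/12 s, in which the tool goes at most 41.7 mm and 7.16 degrees, less where a joint would pass 70% of its speed; a pose out of reach is approached as far as the arm can. A call is refused whole if a number of a shift passes 4.17 or a number of a turn 7.16, either way. A call with a gripper value outside its range is refused whole. "hand" is the finger opening in cm, from 0 to 8.54, set as the call begins (left out, the last holds). The fingers move at their own pace and stop on an object; "squeeze" is the grip in N (left out, the last holds). Time passes only in rows, so rows that do not move let the fingers close. It gives the time, the measured TCP pose, the force and the opening at its end, in the units of the state.
- r.observe(): the state, without advancing time (a new reading comes with each control period).
- r.capture(name): name is "scene" or "side" or "wrist"; returns (picture, depth): 384x512x3 uint8, red, green, blue; 384x512 float32, m along the optical axis (not along the pixel's ray), 0 where there is no reading.
- r.calibration(name): a dict with "camera_matrix" (3x3 intrinsics, pixels), "distortion" ([k1, k2, p1, p2, k3] as OpenCV has them; the pictures are not rectified), "R" (3x3) and "t" (3): a world point X has camera coordinates R X + t. Camera axes: x right, y down, z forward; pixel columns grow to the right and rows downward; lengths in m; the calibration is good to about 2 mm. A picture is of the moment at which its call begins: read the wrist's pose just before it. calibration takes no time and is no camera call; for the wrist camera it gives the pose at the moment of the call.
- r.sign_off(): hands the job in, once; it reports no verdict.
Trained networks look in the newest picture that a camera, given by its name, has taken for a name from the list of things; names that differ only in an ending like _2 or _b are one class to them, and where a whole thing is asked for, a point or a joint stands for the part that bears it (a point fixed in the world has none). Each returns a list of dicts, best first, with "confidence" (0 to 1); they miss things now and then, are a little off and sometimes report something else, mostly with a low value. They report only what shows in the picture. A call takes as long as a camera call.
- r.boxes_of(target, camera): "uv" ([column, row] in pixels, amid what is visible of it).
The state is a dict: "clock": time; "qpos": joint angles; "qvel": joint speeds; "effort": joint torques, N m; "tool_pos": TCP position; "tool_rot": TCP orientation; "force": force on the tool from outside, world axes, zero at the start; "ft_torque": the same for the moment, N m; "gripper_width": finger opening in m.
Only numpy, scipy, OpenCV 4.12 (cv2) and the standard library are available. Lean on these libraries where they do the work, as an engineer would, in place of code of your own. Each camera call takes 0.05 s, during which the arm holds its last target. There are 200 camera calls.

## Working session

There is one attempt and no reset: what is moved stays moved. The work goes in short steps, Python scripts to look and compute and a tool call to move; the robot and the scene stay as the last step left them, time stands still between calls to the robot, and variables do not carry over. Pictures are saved under pics/ and viewed, about 8 in all and at most 12, crops included, and the job is handed in when it is done.

Besides the shell and the picture viewer there is one more tool, called as name(argument=value, ...) on one line, values as JSON. jog_arm: Moves the arm, as the interface text tells. Its arguments: {"type":"object","properties":{"targets":{"type":"string"},"hand":{"type":"number"},"squeeze":{"type":"number"}},"required":["targets"]}

```bash
mkdir -p pics; ls; cat > h.py <<'E'
import numpy as np, cv2
from workcell import r
def ray(cam,uv,c=None):
    c=c or r.calibration(cam); K=np.array(c["camera_matrix"]); 
    p=cv2.undistortPoints(np.array([[uv]],float),K,np.array(c["distortion"]))[0,0]
    R=np.array(c["R"]);t=np.array(c["t"]); return -R.T@t, R.T@np.array([p[0],p[1],1])
def atz(cam,uv,z):
    o,d=ray(cam,uv); return o+d*(z-o[2])/d[2]
def atd(cam,uv,depth):
    o,d=ray(cam,uv); return o+d*depth[int(round(uv[1])),int(round(uv[0]))]
def proj(cam,X):
    c=r.calibration(cam); R=np.array(c["R"]);t=np.array(c["t"])
    return cv2.projectPoints(np.atleast_2d(np.array(X,float)),cv2.Rodrigues(R)[0],t,np.array(c["camera_matrix"]),np.array(c["distortion"]))[0][:,0]
def cap(cam,name):
    im,d=r.capture(cam); cv2.imwrite(f"pics/{name}.png",im[:,:,::-1]); np.save(f"pics/{name}.npy",d); return im,d
E
python3 - <<'E'
from h import *
np.set_printoptions(precision=4,suppress=True)
s=r.observe(); print(s)
ims=[]
for c in ["scene","side"]:
    im,d=cap(c,c+"0"); ims.append(im)
    for n in ["jig","push_post","stay_pivot","stay_hole","stay_lip","bracket","peg","spanner","tube_a","jaw"]:
        for b in r.boxes_of(n,c)[:2]:
            print(c,n,b["uv"],round(b["confidence"],2),atd(c,b["uv"],d))
    o,_=ray(c,[256,192]);print(c,"cam at",o)
E
```

```text
pics
{'clock': 0.0, 'qpos': array([ 1.2164,  0.1245,  1.6517, -0.    ,  1.3675, -0.0826]), 'qvel': array([-0.0006,  0.0015,  0.0025,  0.0003,  0.0001, -0.0021]), 'effort': array([ -0.0005, -42.362 , -36.5445,  -0.    ,   0.007 ,   0.    ]), 'tool_pos': array([0.1743, 0.6255, 0.23  ]), 'tool_rot': array([-0.4255, -3.1122,  0.0032]), 'force': array([ 0.0023, -0.4734,  0.2906]), 'ft_torque': array([-0.0064,  0.0463, -0.01  ]), 'gripper_width': 0.08531182054539}
scene jig [188.4, 261.4] 0.69 [ 0.5578 -0.0497  0.0512]
scene push_post [193.4, 232.1] 0.76 [ 0.5244 -0.0142  0.0718]
scene push_post [255.5, 204.8] 0.4 [0.5327 0.1237 0.0566]
scene stay_pivot [245.4, 176.4] 0.91 [0.5195 0.1094 0.1298]
scene stay_hole [247.1, 174.2] 0.89 [ 0.4032  0.2101 -0.0012]
scene stay_lip [248.4, 173.9] 0.86 [0.4064 0.2114 0.0013]
scene bracket [252.9, 203.5] 0.58 [0.5281 0.121  0.0584]
scene peg [255.1, 203.1] 0.84 [0.5292 0.1256 0.0574]
scene peg [179.2, 327.7] 0.28 [ 0.641  -0.1255  0.0315]
scene spanner [122.7, 228.5] 0.67 [ 0.3777 -0.0918  0.0078]
scene tube_a [273.1, 237.6] 0.71 [0.6039 0.1063 0.0369]
scene tube_a [176.2, 326.0] 0.69 [ 0.6367 -0.1279  0.0335]
scene jaw [193.7, 234.6] 0.74 [0.495  0.0014 0.0258]
scene cam at [ 0.9392 -0.2355  0.6167]
side jig [263.4, 201.7] 0.67 [0.5173 0.0971 0.1236]
side stay_pivot [259.5, 212.4] 0.74 [0.5174 0.1456 0.141 ]
side stay_hole [259.7, 214.4] 0.94 [0.5144 0.1587 0.1498]
side stay_lip [256.1, 211.6] 0.63 [0.5251 0.1451 0.1415]
side bracket [261.7, 239.0] 0.63 [0.5114 0.1545 0.0579]
side peg [261.4, 239.6] 0.8 [0.512  0.1551 0.0562]
side spanner [320.3, 191.9] 0.71 [ 0.3898 -0.0699  0.0073]
side spanner [260.0, 186.8] 0.16 [ 0.5477 -0.0218  0.0481]
side tube_a [236.4, 166.4] 0.92 [ 0.6311 -0.1068  0.0305]
side tube_a [228.1, 228.4] 0.85 [0.6005 0.1227 0.0392]
side jaw [265.5, 186.6] 0.88 [ 0.533  -0.0217  0.0515]
side cam at [0.3993 0.7495 0.8476]
```

```bash
python3 -c "
import cv2
for c in ['scene','side']:
    a=cv2.imread(f'pics/{c}0.png'); cv2.imwrite(f'pics/{c}0b.png',cv2.resize(a,(768,576)))"
```

```text
(no output)
```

View pics/scene0b.png

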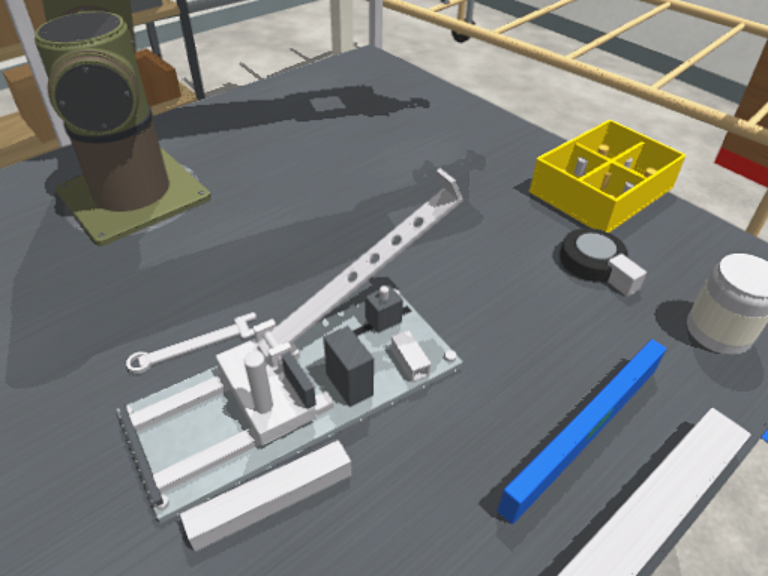

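View pics/side0b.png

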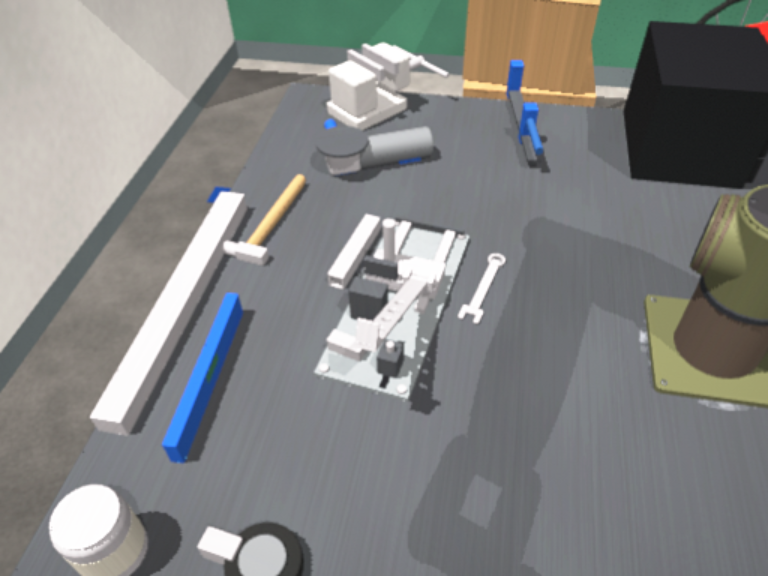

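```bash
cat > cloud.py <<'E'
from h import *
def cloud(cam,d):
    c=r.calibration(cam);v,u=np.mgrid[0:384,0:512]
    p=cv2.undistortPoints(np.stack([u.ravel(),v.ravel()],1).astype(float)[:,None],np.array(c["camera_matrix"]),np.array(c["distortion"]))[:,0]
    z=d.ravel(); P=np.c_[p*z[:,None],z]; P=(P-np.array(c["t"]))@np.array(c["R"]); P[z==0]=np.nan
    return P.reshape(384,512,3)
E
python3 - <<'E'
from cloud import *
from scipy.optimize import least_squares
from scipy.spatial.transform import Rotation as Ro
np.set_printoptions(precision=4,suppress=True)
cl={c:cloud(c,np.load(f"pics/{c}0.npy")) for c in ["scene","side"]}
for c in cl:
    P=cl[c].reshape(-1,3); m=(abs(P[:,0]-.53)<.2)&(abs(P[:,1]-.05)<.33)
    P=P[m]
    b=P[abs(P[:,2])<.005]; print(c,"bench z",np.median(b[:,2]),b[:,2].std())
    # plate pixels mask in top view 1mm grid
    q=P[(P[:,2]>.008)&(P[:,2]<.017)]
    g=np.zeros((660,400),np.uint8)
    ij=((q[:,:2]-[.33,-.28])*1000).astype(int); ok=((ij>=0)&(ij<[400,660])).all(1); g[ij[ok,1],ij[ok,0]]=255
    g=cv2.morphologyEx(g,cv2.MORPH_CLOSE,np.ones((9,9))); g=cv2.morphologyEx(g,cv2.MORPH_OPEN,np.ones((7,7)))
    n,l,st,_=cv2.connectedComponentsWithStats(g); k=[i for i in range(1,n) if st[i,4]>400]
    pts=np.argwhere(np.isin(l,k))[:,::-1].astype(np.float32); (cx,cy),wh,a=cv2.minAreaRect(pts)
    print(c,"rect",cx/1000+.33,cy/1000-.28,wh,a)
    t=P[(P[:,2]>.1)&(P[:,2]<.15)&(P[:,1]<.04)]; print("post",len(t),np.median(t,0),t.max(0),t.min(0))
# manual corners from pictures
for c,l in {"side":[(316,373),(408,397),(469,235)],"scene":[(462,362),(160,520),(120,408)]}.items():
    for p in l: print(c,p,atz(c,[p[0]/1.5,p[1]/1.5],.012))
# wide: mark bar points
P=np.r_[cl["scene"].reshape(-1,3),cl["side"].reshape(-1,3)]
s=r.observe();print(Ro.from_rotvec(s["tool_rot"]).as_matrix())
E
```

```text
scene bench z 0.0012899797527283275 0.0011727544212572242
scene rect 0.5034807891845703 -0.01059616088867188 (396.3507080078125, 242.39955139160156) 78.69007110595703
post 292 [ 0.5659 -0.0792  0.1286] [ 0.5708 -0.0665  0.139 ] [ 0.5485 -0.0869  0.1002]
side bench z 1.6751342666047182e-05 0.0017419510326329962
side rect 0.4952811279296875 -0.00287417602539064 (411.41143798828125, 212.37664794921875) 72.20401763916016
post 115 [ 0.5571 -0.0682  0.1258] [ 0.5693 -0.0621  0.1388] [ 0.5481 -0.0857  0.1003]
side (316, 373) [0.6345 0.1703 0.012 ]
side (408, 397) [0.4809 0.1899 0.012 ]
side (469, 235) [ 0.4241 -0.2049  0.012 ]
scene (462, 362) [0.6397 0.1664 0.012 ]
scene (160, 520) [ 0.5859 -0.2271  0.012 ]
scene (120, 408) [ 0.426  -0.2014  0.012 ]
[[-0.9633  0.2685 -0.    ]
 [ 0.2685  0.9633  0.    ]
 [ 0.      0.     -1.    ]]
```

```bash
cat > jig.py <<'E'
import numpy as np
YAW=np.radians(-8.0); C=np.array([.531,-.0174])
Rj=np.array([[np.cos(YAW),-np.sin(YAW)],[np.sin(YAW),np.cos(YAW)]])
def to_jig(P): P=np.array(P,float); return np.concatenate([(P[...,:2]-C)@Rj,P[...,2:]],-1)
def to_w(P): P=np.array(P,float); return np.concatenate([P[...,:2]@Rj.T+C,P[...,2:]],-1)
E
python3 - <<'E'
from cloud import *; from jig import *
np.set_printoptions(precision=4,suppress=True)
def ext(n,q):
    if len(q)>5: print(n,len(q),"lo",np.percentile(q,3,axis=0),"hi",np.percentile(q,97,axis=0),"med",np.median(q,0))
for c in ["scene","side"]:
    J=to_jig(cloud(c,np.load(f"pics/{c}0.npy")).reshape(-1,3)); x,y,z=J.T
    s=lambda x0,x1,y0,y1,z0,z1:J[(x>x0)&(x<x1)&(y>y0)&(y<y1)&(z>z0)&(z<z1)]
    print(c)
    ext("fixedjaw top",s(-.01,.08,.03,.09,.081,.09))
    ext("plate top",s(0,.08,-.13,.03,.08,.09))
    ext("post top",s(0,.07,-.15,.03,.130,.14))
    ext("post",s(0,.07,-.15,.03,.1,.128))
    ext("carriage",s(-.1,.1,-.2,.04,.045,.053))
    ext("bracket top",s(-.06,-.01,.08,.2,.053,.062))
    ext("bracket pin",s(-.06,-.01,.08,.2,.066,.08))
    b=s(-.055,-.015,-.05,.3,.085,.4); ext("bar",b)
    if len(b): 
        k=np.polyfit(b[:,1],b[:,2],1); print("slope",np.arctan(k[0]),k)
E
```

```text
scene
fixedjaw top 577 lo [0.0105 0.0374 0.0822] hi [0.0669 0.0704 0.0874] med [0.0405 0.0535 0.0856]
plate top 275 lo [ 0.0099 -0.0624  0.0803] hi [ 0.0659 -0.0048  0.0887] med [ 0.0438 -0.0125  0.0863]
post top 140 lo [ 0.0278 -0.0637  0.1306] hi [ 0.0464 -0.0461  0.1385] med [ 0.0384 -0.0554  0.1362]
post 143 lo [ 0.0377 -0.0646  0.1022] hi [ 0.0472 -0.0462  0.1272] med [ 0.045  -0.0572  0.1146]
carriage 1546 lo [-0.0587 -0.0733  0.0469] hi [ 0.0661 -0.0115  0.0524] med [ 0.0202 -0.0474  0.0506]
bracket top 239 lo [-0.0476  0.1288  0.0539] hi [-0.0153  0.1673  0.0596] med [-0.0274  0.1442  0.0575]
bracket pin 35 lo [-0.0372  0.1426  0.067 ] hi [-0.0264  0.1537  0.0752] med [-0.0299  0.1481  0.0728]
bar 1931 lo [-0.0468  0.0401  0.088 ] hi [-0.0171  0.242   0.2137] med [-0.0299  0.1471  0.1399]
slope 0.4799427189717359 [0.5205 0.0648]
side
fixedjaw top 267 lo [0.0073 0.0406 0.0821] hi [0.0629 0.0741 0.0884] med [0.0355 0.0595 0.0857]
plate top 133 lo [ 0.0062 -0.0489  0.0806] hi [ 0.0627 -0.0014  0.0892] med [ 0.0339 -0.0086  0.0855]
post top 42 lo [ 0.0265 -0.0613  0.1316] hi [ 0.0442 -0.0431  0.138 ] med [ 0.0341 -0.0513  0.1354]
post 67 lo [ 0.0248 -0.0531  0.1013] hi [ 0.0418 -0.0416  0.1274] med [ 0.0314 -0.0455  0.1126]
carriage 428 lo [-0.063  -0.0725  0.0463] hi [ 0.0591 -0.003   0.0524] med [-0.013  -0.0514  0.0498]
bracket top 177 lo [-0.0501  0.1326  0.0545] hi [-0.0181  0.1706  0.0606] med [-0.0367  0.156   0.0576]
bracket pin 24 lo [-0.0393  0.1455  0.0665] hi [-0.0299  0.1558  0.0754] med [-0.0346  0.1528  0.0726]
bar 776 lo [-0.0487  0.0453  0.0897] hi [-0.0197  0.2522  0.2186] med [-0.0361  0.1813  0.1556]
slope 0.5182669849568692 [0.5703 0.0593]
```

jog_arm(targets="0 0 -1 7; 0 0 -1 7; 0 0 -1 7; 0 0 -1 7; 0 0 -1 7; 0 0 -1 7; 0 0 -1 7; 0 0 -1 7; 0 0 -1 7; 0 0 -1 7; 0 0 0 7; 0 0 0 5.4; 0 0 0 0", hand=8.5, squeeze=20)

```text
clock: 2.18
tool_pos: [0.1746, 0.6262, 0.3317]
tool_rot: [-2.372, -2.06, -0.001]
force: [-0.2, 0.1, 0.3]
gripper_width: 0.0849
```

```bash
cat > st.py <<'E'
from h import *; from jig import *
from scipy.spatial.transform import Rotation as Ro
np.set_printoptions(precision=4,suppress=True)
s=r.observe(); M=Ro.from_rotvec(s["tool_rot"]).as_matrix()
f=np.array(s["force"])
print("t",round(s["clock"],2),"TCP jig",to_jig(s["tool_pos"]),"yaw y",np.degrees(np.arctan2(M[1,1],M[0,1])),"tilt",M[:,2],"F jig",np.r_[f[:2]@Rj,f[2]],"w",s["gripper_width"],"q6",s["qpos"][5])
E
python3 st.py
```

```text
t 2.18 TCP jig [-0.4425  0.5877  0.3317] yaw y -8.057922072143414 tilt [ 0.0002  0.0005 -1.    ] F jig [-0.2006  0.0587  0.295 ] w 0.084850021683874 q6 1.357012478557135
```

jog_arm(targets="-1.6 1.2 0 0; -3.2 2.4 0 0; -3.2 2.4 0 0; -3.2 2.4 0 0; -3.2 2.4 0 0; -3.2 2.4 0 0; -3.2 2.4 0 0; -3.2 2.4 0 0; -3.2 2.4 0 0; -3.2 2.4 0 0; -3.2 2.4 0 0; -3.2 2.4 0 0; -3.2 2.4 0 0; -3.2 2.4 0 0; -3.2 2.4 0 0; -3.2 2.4 0 0; -3.2 2.4 0 0; -3.2 2.4 0 0; -3.2 2.4 0 0; -3.2 2.4 0 0")

```text
clock: 3.85
tool_pos: [0.552, -0.0588, 0.3313]
tool_rot: [2.368, 2.064, 0.0]
force: [0.7, -0.2, 0.5]
gripper_width: 0.085
```

jog_arm(targets="-1.7 1.1 0 0; 0 0 0 0;0 0 0 0")

```text
clock: 4.1
tool_pos: [0.56, -0.0759, 0.3306]
tool_rot: [-2.369, -2.061, 0.001]
force: [0.8, -0.3, 0.8]
gripper_width: 0.0849
```

```bash
python3 st.py; python3 - <<'E'
from cloud import *; from jig import *
np.set_printoptions(precision=4,suppress=True)
im,d=cap("wrist","w1"); print(r.boxes_of("push_post","wrist")[:2], r.boxes_of("peg","wrist")[:2])
cv2.imwrite("pics/w1b.png",cv2.resize(im[:,:,::-1],(640,480)))
J=to_jig(cloud("wrist",d).reshape(-1,3)); x,y,z=J.T
for n,a in {"post top":(0,.07,-.12,.0,.131,.14),"fixedjaw top":(-.01,.08,.03,.09,.081,.09),"bracket top":(-.06,-.01,.08,.2,.053,.062),"pin":(-.06,-.01,.08,.2,.067,.08)}.items():
    q=J[(x>a[0])&(x<a[1])&(y>a[2])&(y<a[3])&(z>a[4])&(z<a[5])]
    if len(q)>5: print(n,len(q),np.percentile(q,3,axis=0),np.percentile(q,97,axis=0))
E
```

```text
t 4.1 TCP jig [ 0.0369 -0.0539  0.3306] yaw y -7.979897993769688 tilt [-0.0014  0.0007 -1.    ] F jig [ 0.8505 -0.1807  0.822 ] w 0.08486158408403964 q6 -0.09072485975895164
[{'uv': [197.5, 64.4], 'confidence': 0.64}, {'uv': [206.7, 130.9], 'confidence': 0.58}] [{'uv': [213.1, 10.9], 'confidence': 0.76}]
post top 285 [ 0.0273 -0.0596  0.1333] [ 0.0465 -0.0411  0.1377]
fixedjaw top 1508 [0.0082 0.0418 0.0841] [0.0638 0.0759 0.0879]
bracket top 170 [-0.0283  0.1332  0.0549] [-0.0168  0.1513  0.0599]
```

View pics/w1b.png

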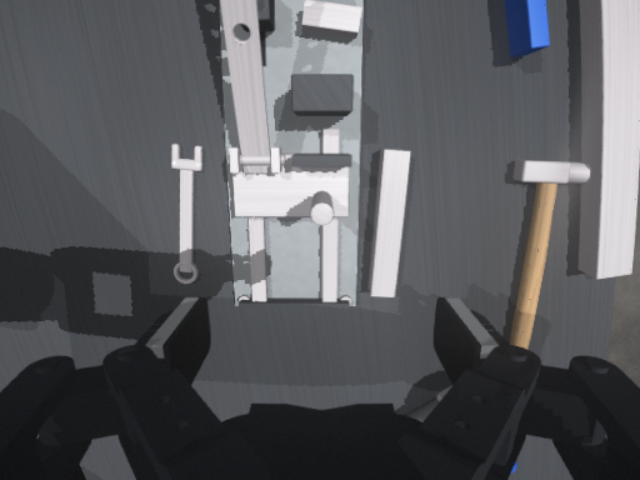

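jog_arm(targets="0.2 0 1 0; 0 0 3 0; 0 0 3 0; 0 0 3 0; 0 0 3 0; 0 0 3 0; 0 0 3 0; 0 0 2.5 0; 0 0 1.2 0; 0 0 0.7 0; 0 0 0 0; 0 0 0 0")

```text
clock: 5.25
tool_pos: [0.561, -0.0729, 0.0985]
tool_rot: [2.369, 2.061, 0.002]
force: [0.0, 0.3, -0.0]
gripper_width: 0.0846
```

jog_arm(targets="0 0 0 0; 0 0 0 0; 0 0 0 0; 0 0 0 0; 0 0 0 0; 0 0 0 0; 0 0 0 0; 0 0 0 0; 0 0 0 0; 0 0 0 0", hand=0, squeeze=20)

```text
clock: 6.08
tool_pos: [0.5601, -0.0732, 0.0979]
tool_rot: [-2.37, -2.061, 0.001]
force: [-2.9, -0.3, 6.2]
gripper_width: 0.0215
```

```bash
python3 st.py
```

```text
t 6.08 TCP jig [ 0.0366 -0.0512  0.0979] yaw y -7.970902725081057 tilt [-0.0006 -0.0001 -1.    ] F jig [-2.8535 -0.6859  6.1648] w 0.02150020971018063 q6 -0.08564288216374534
```

jog_arm(targets="-0.4 0 0 0; -0.8 0 0 0; -0.8 0 0 0; -0.8 0 0 0; -0.8 0 0 0; -0.8 0 0 0; -0.8 0 0 0; -0.8 0 0 0; -0.8 0 0 0; -0.8 0 0 0; -0.8 0 0 0; -0.8 0 0 0; -0.4 0 0 0; 0 0 0 0; 0 0 0 0")

```text
clock: 7.33
tool_pos: [0.5465, -0.1686, 0.0979]
tool_rot: [-2.37, -2.061, 0.002]
force: [-4.7, 0.6, 6.0]
gripper_width: 0.0214
```

```bash
python3 st.py
```

```text
t 7.33 TCP jig [ 0.0364 -0.1476  0.0979] yaw y -7.9888686104387565 tilt [-0.0013 -0.0002 -1.    ] F jig [-4.7293 -0.0683  5.9701] w 0.021402382887099433 q6 -0.25296975761192636
```

Moves freely with it (96 mm). Now creep to the outer stop.

jog_arm(targets="-0.3 0 0 0; -0.3 0 0 0; -0.2 0 0 0; -0.1 0 0 0; -0.1 0 0 0; -0.1 0 0 0; 0 0 0 0")

```text
clock: 7.92
tool_pos: [0.5456, -0.1747, 0.0979]
tool_rot: [-2.366, -2.056, -0.009]
force: [-2.3, 17.3, 8.2]
gripper_width: 0.0215
```

```bash
python3 st.py
```

```text
t 7.92 TCP jig [ 0.0363 -0.1538  0.0979] yaw y -8.019587424095656 tilt [-0.0005  0.0092 -1.    ] F jig [-4.7044 16.8218  8.1741] w 0.021544976070388303 q6 -0.27152546119500043
```

jog_arm(targets="0.4 0 0 0; 0.8 0 0 0; 0.8 0 0 0; 0.8 0 0 0; 0.8 0 0 0; 0.8 0 0 0; 0.8 0 0 0; 0.8 0 0 0; 0.8 0 0 0; 0.8 0 0 0; 0.8 0 0 0; 0.8 0 0 0; 0.8 0 0 0; 0.8 0 0 0; 0.8 0 0 0; 0.8 0 0 0; 0.8 0 0 0; 0.6 0 0 0; 0 0 0 0; 0 0 0 0")

```text
clock: 9.58
tool_pos: [0.5646, -0.0419, 0.0979]
tool_rot: [-2.37, -2.061, -0.001]
force: [-2.2, 1.6, 5.9]
gripper_width: 0.0214
```

```bash
python3 st.py
```

```text
t 9.58 TCP jig [ 0.0367 -0.0196  0.0979] yaw y -7.968134087105024 tilt [-0.0001  0.0009 -1.    ] F jig [-2.4107  1.281   5.8591] w 0.021410259463726464 q6 -0.030568418697937645
```

jog_arm(targets="0.2 0 0 0; 0.2 0 0 0; 0.2 0 0 0; 0.2 0 0 0; 0.2 0 0 0; 0.1 0 0 0; 0 0 0 0")

```text
clock: 10.17
tool_pos: [0.5655, -0.0358, 0.0979]
tool_rot: [2.365, 2.059, -0.011]
force: [-5.6, -15.3, 5.1]
gripper_width: 0.0214
```

```bash
python3 st.py
```

```text
t 10.17 TCP jig [ 0.0367 -0.0134  0.0979] yaw y -7.923210105217954 tilt [-0.0018 -0.0088 -1.    ] F jig [ -3.4525 -15.8896   5.1146] w 0.021433759517915277 q6 -0.011059900575379636
```

jog_arm(targets="-0.4 0 0 0; -0.8 0 0 0; -0.8 0 0 0; -0.8 0 0 0; -0.8 0 0 0; -0.8 0 0 0; -0.8 0 0 0; -0.8 0 0 0; -0.8 0 0 0; -0.8 0 0 0; -0.3 0 0 0; 0 0 0 0; 0 0 0 0")

```text
clock: 11.25
tool_pos: [0.5549, -0.1099, 0.0978]
tool_rot: [-2.37, -2.061, 0.001]
force: [-3.9, 1.0, 6.0]
gripper_width: 0.0216
```

```bash
python3 st.py;python3 - <<'E'
from cloud import *; from jig import *
np.set_printoptions(precision=4,suppress=True)
def ext(n,q):
    if len(q)>5: print(n,len(q),"mid",(np.percentile(q,3,axis=0)+np.percentile(q,97,axis=0))/2,"lo",np.percentile(q,3,axis=0),"hi",np.percentile(q,97,axis=0))
for c in ["scene","side","wrist"]:
    im,d=cap(c,c+"2")
    J=to_jig(cloud(c,d).reshape(-1,3)); x,y,z=J.T
    s=lambda x0,x1,y0,y1,z0,z1:J[(x>x0)&(x<x1)&(y>y0)&(y<y1)&(z>z0)&(z<z1)]
    print(c)
    ext("fixedjaw top",s(-.01,.08,.03,.09,.081,.09))
    ext("plate top",s(0,.08,-.08,-.02,.08,.09))
    ext("bracket top",s(-.06,-.01,.08,.2,.053,.062))
    ext("pin",s(-.06,-.01,.08,.2,.066,.08))
    b=s(-.055,-.015,.05,.3,.08,.25);k=np.polyfit(b[:,1],b[:,2],1); print("bar tilt",np.arctan(k[0]),"z at y=.1",np.polyval(k,.1)); ext("bar",b)
E
```

```text
t 11.25 TCP jig [ 0.0365 -0.0883  0.0978] yaw y -7.9871339304245 tilt [-0.0008 -0.     -1.    ] F jig [-4.0362  0.4664  6.0401] w 0.021593808327759523 q6 -0.15083382121417913
scene
fixedjaw top 573 mid [0.0384 0.0538 0.085 ] lo [0.01   0.0375 0.0825] hi [0.0668 0.0701 0.0874]
plate top 256 mid [ 0.0376 -0.0476  0.0848] lo [ 0.0088 -0.0534  0.0812] hi [ 0.0664 -0.0418  0.0883]
bracket top 241 mid [-0.0311  0.1482  0.0567] lo [-0.0474  0.1291  0.0535] hi [-0.0149  0.1673  0.0599]
pin 36 mid [-0.0314  0.1479  0.0708] lo [-0.0362  0.1425  0.0672] hi [-0.0267  0.1532  0.0745]
bar tilt 0.5005409072011253 z at y=.1 0.13455116969622802
bar 1493 mid [-0.0319  0.1302  0.1649] lo [-0.0467  0.0549  0.113 ] hi [-0.017   0.2055  0.2168]
side
fixedjaw top 265 mid [0.0352 0.0572 0.0852] lo [0.0072 0.0402 0.0822] hi [0.0632 0.0742 0.0882]
plate top 103 mid [ 0.0348 -0.0456  0.0845] lo [ 0.0071 -0.0527  0.0804] hi [ 0.0626 -0.0384  0.0887]
bracket top 179 mid [-0.0341  0.1519  0.0572] lo [-0.0502  0.1329  0.0536] hi [-0.0179  0.1709  0.0608]
pin 24 mid [-0.0341  0.1519  0.072 ] lo [-0.0389  0.1467  0.0665] hi [-0.0292  0.157   0.0774]
bar tilt 0.5445436773812555 z at y=.1 0.13483965119149513
bar 591 mid [-0.0342  0.1361  0.1654] lo [-0.0487  0.0573  0.1123] hi [-0.0196  0.2148  0.2185]
wrist
plate top 2823 mid [ 0.0367 -0.045   0.0851] lo [ 0.009  -0.0508  0.0831] hi [ 0.0645 -0.0391  0.0871]Traceback (most recent call last):
  File "<stdin>", line 14, in <module>
    raise TypeError("expected non-empty vector for x")
TypeError: expected non-empty vector for x
```

jog_arm(targets="0.1 0 0 0; 0 0 0 0; 0 0 0 0")

```text
clock: 11.65
tool_pos: [0.5549, -0.1095, 0.0978]
tool_rot: [2.37, 2.061, -0.003]
force: [-4.2, -1.8, 5.0]
gripper_width: 0.0211
```

jog_arm(targets="0 0 0 0; 0 0 0 0; 0 0 0 0; 0 0 0 0; 0 0 0 0; 0 0 0 0; 0 0 0 0", hand=6)

```text
clock: 12.23
tool_pos: [0.5553, -0.1087, 0.0972]
tool_rot: [-2.37, -2.062, -0.0]
force: [0.3, -0.0, -0.2]
gripper_width: 0.0599
```

jog_arm(targets="0 0 -1 0; 0 0 -2 0; 0 0 -3 0; 0 0 -3 0; 0 0 -3 0; 0 0 -3 0; 0 0 -1.5 0; 0 0 0 0; 0 0 0 0")

```text
clock: 12.98
tool_pos: [0.5558, -0.1089, 0.264]
tool_rot: [2.369, 2.06, 0.002]
force: [-0.3, -0.1, -0.6]
gripper_width: 0.0601
```

```bash
python3 st.py
```

```text
t 12.98 TCP jig [ 0.0373 -0.0872  0.264 ] yaw y -7.971302072874112 tilt [ 0.0028 -0.0008 -1.    ] F jig [-0.2386 -0.114  -0.5874] w 0.06012512914269542 q6 -0.149197383833819
```

jog_arm(targets="1.3 -0.35 0 0; 2.6 -0.71 0 0; 2.6 -0.71 0 0; 2.6 -0.71 0 0; 2.6 -0.71 0 0; 2.6 -0.71 0 0; 2.6 -0.71 0 0; 2.6 -0.71 0 0; 2.6 -0.71 0 0; 2.6 -0.71 0 0; 1.3 -0.35 0 0; 0 0 0 0; 0 0 0 0", hand=0)

```text
clock: 14.07
tool_pos: [0.5203, 0.1589, 0.2608]
tool_rot: [-2.368, -2.063, 0.004]
force: [0.1, -0.2, 0.0]
gripper_width: 0.0001
```

```bash
python3 st.py; python3 - <<'E'
from cloud import *
im,d=cap("scene","s3"); cv2.imwrite("pics/s3b.png",cv2.resize(im[100:260,130:340,::-1],(788,600)))
E
```

```text
t 14.07 TCP jig [-0.0352  0.1731  0.2608] yaw y -7.875580067440478 tilt [-0.0025 -0.001  -1.    ] F jig [ 0.0969 -0.1993  0.0085] w 0.00010671452355069701 q6 0.33557467675354924
```

View pics/s3b.png

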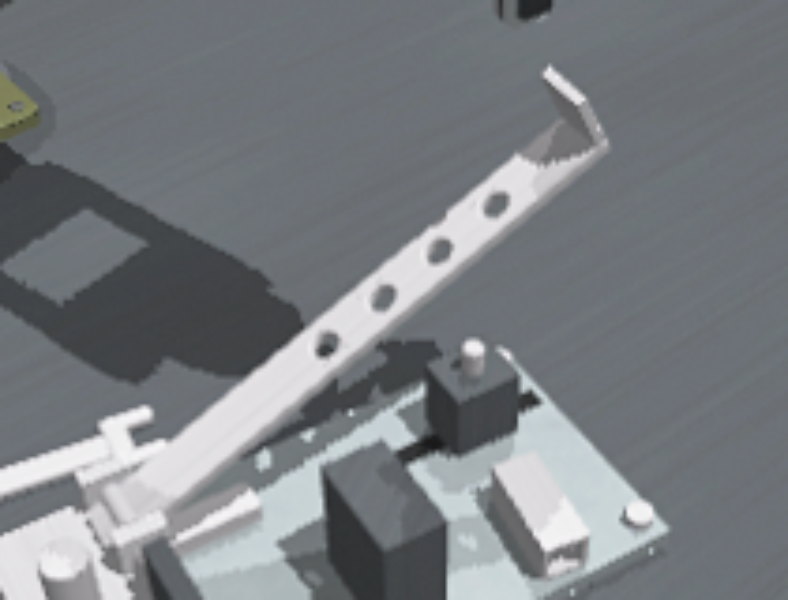

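jog_arm(targets="-0.3 0.1 1 0; 0 0 2 0; 0 0 2 0; 0 0 1 0; 0 0 0.5 0; 0 0 0.5 0; 0 0 0.5 0; 0 0 0 0")

```text
clock: 14.78
tool_pos: [0.5217, 0.1551, 0.1869]
tool_rot: [-2.371, -2.061, 0.001]
force: [0.2, 0.9, -0.5]
gripper_width: -0.0
```

jog_arm(targets="0 0 0.4 0; 0 0 0.4 0; 0 0 0.4 0; 0 0 0.4 0; 0 0 0.4 0; 0 0 0 0")

```text
clock: 15.28
tool_pos: [0.5214, 0.1554, 0.1665]
tool_rot: [-2.37, -2.062, 0.001]
force: [0.4, -1.1, -0.2]
gripper_width: 0.0002
```

```bash
python3 st.py
```

```text
t 15.28 TCP jig [-0.0336  0.1698  0.1665] yaw y -7.964982828417612 tilt [-0.0009 -0.0003 -1.    ] F jig [ 0.5414 -1.06   -0.1825] w 0.00016859422790549685 q6 0.33004104788754507
```

jog_arm(targets="0 0 0.4 0; 0 0 0.4 0; 0 0 0.4 0; 0 0 0.4 0; 0 0 0.4 0; 0 0 0 0")

```text
clock: 15.78
tool_pos: [0.5212, 0.1552, 0.1461]
tool_rot: [-2.37, -2.061, 0.002]
force: [0.9, -0.7, 0.3]
gripper_width: -0.0002
```

```bash
python3 st.py; python3 - <<'E'
from cloud import *
im,d=cap("scene","s4"); cv2.imwrite("pics/s4b.png",cv2.resize(im[100:260,130:340,::-1],(788,600)))
E
```

```text
t 15.78 TCP jig [-0.0338  0.1696  0.1461] yaw y -7.971858125541579 tilt [-0.0016 -0.0005 -1.    ] F jig [ 0.9906 -0.5468  0.2616] w -0.00021075590071550112 q6 0.3300809090850452
```

View pics/s4b.png

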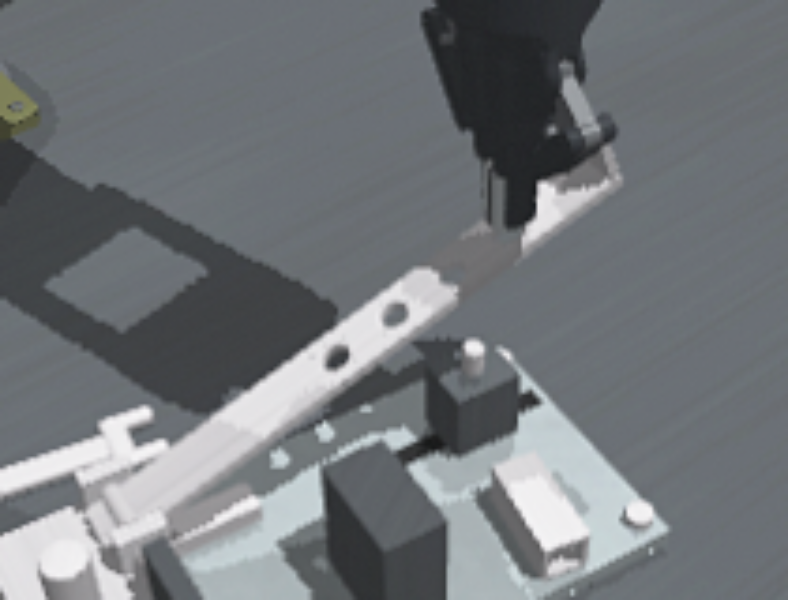

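jog_arm(targets="0.3 0 0.4 0; 0.3 0 0.4 0; 0.3 0 0.4 0; 0.3 0 0.4 0; 0.3 0 0.4 0; 0.3 0 0.4 0; 0.3 0 0.4 0; 0.3 0 0.4 0; 0.3 0 0.4 0; 0.3 0 0.4 0; 0.3 0 0.4 0; 0.3 0 0.4 0; 0.3 0 0.3 0; 0 0 0.2 0; 0 0 0 0")

```text
clock: 17.08
tool_pos: [0.5269, 0.1944, 0.0938]
tool_rot: [-2.37, -2.062, 0.0]
force: [-1.2, 0.5, -0.4]
gripper_width: -0.0005
```

```bash
python3 st.py; python3 - <<'E'
from cloud import *; from jig import *
np.set_printoptions(precision=4,suppress=True)
for c in ["scene","side"]:
    im,d=cap(c,c+"5"); J=to_jig(cloud(c,d).reshape(-1,3)); x,y,z=J.T
    q=J[(x>-.05)&(x<-.02)&(y>.0)&(y<.16)&(z>.062)&(z<.12)]
    k=np.polyfit(q[:,1],q[:,2],1); print(c,len(q),"tilt",np.arctan(k[0]),"z@.1",np.polyval(k,.1))
    q=J[(x>0)&(x<.08)&(y>-.08)&(y<-.02)&(z>.08)&(z<.09)]; print("plate y",np.percentile(q[:,1],[3,97]).mean())
E
```

```text
t 17.08 TCP jig [-0.0336  0.2091  0.0938] yaw y -7.955709231602826 tilt [-0.0006  0.0003 -1.    ] F jig [-1.208   0.2901 -0.4487] w -0.000456182621056609 q6 0.3962725481504553
scene 906 tilt 0.10416867347273402 z@.1 0.08028032557749522
plate y -0.04727412494497436
side 249 tilt 0.11105823043198355 z@.1 0.08048350723327938Traceback (most recent call last):
  File "<stdin>", line 7, in <module>
    return _quantile_unchecked(
        a, q, axis, out, overwrite_input, method, keepdims, weights)
    return _ureduce(a,
                    func=_quantile_ureduce_func,
    ...<5 lines>...
                    overwrite_input=overwrite_input,
                    method=method)
    r = func(a, **kwargs)
    result = _quantile(arr,
                       quantiles=q,
    ...<2 lines>...
                       out=out,
                       weights=wgt)
    slices_having_nans = np.isnan(arr[-1, ...])
                                  ~~~^^^^^^^^^
IndexError: index -1 is out of bounds for axis 0 with size 0
```

jog_arm(targets="0 0 0.3 0; 0 0 0.3 0; 0 0 0.2 0; 0 0 0.2 0; 0 0 0.2 0; 0 0 0 0")

```text
clock: 17.68
tool_pos: [0.5269, 0.1939, 0.0818]
tool_rot: [-2.37, -2.062, 0.001]
force: [-0.6, -0.8, 0.6]
gripper_width: 0.0001
```

```bash
python3 st.py
```

```text
t 17.68 TCP jig [-0.0334  0.2087  0.0818] yaw y -7.971406040475647 tilt [-0.0005 -0.0003 -1.    ] F jig [-0.4661 -0.9127  0.5563] w 9.891736520166516e-05 q6 0.3962878269655781
```

jog_arm(targets="0 0 0.2 0; 0 0 0.2 0; 0 0 0.2 0; 0 0 0.2 0; 0 0 0 0")

```text
clock: 18.1
tool_pos: [0.5269, 0.1939, 0.0738]
tool_rot: [-2.37, -2.062, 0.001]
force: [-1.0, 0.4, 0.0]
gripper_width: 0.0001
```

```bash
python3 st.py
```

```text
t 18.1 TCP jig [-0.0335  0.2087  0.0738] yaw y -7.968123514301704 tilt [-0.0005 -0.0003 -1.    ] F jig [-1.0214  0.3077  0.0416] w 0.00013344795158474012 q6 0.39631475717974596
```

jog_arm(targets="0 0 0.2 0; 0 0 0.2 0; 0 0 0.2 0; 0 0 0.2 0; 0 0 0.2 0; 0 0 0.1 0; 0 0 0.1 0; 0 0 0 0")

```text
clock: 18.77
tool_pos: [0.5272, 0.194, 0.0629]
tool_rot: [-2.37, -2.062, 0.001]
force: [-2.3, 0.6, 4.5]
gripper_width: -0.0003
```

```bash
python3 st.py
```

```text
t 18.77 TCP jig [-0.0332  0.2089  0.0629] yaw y -7.969779000128159 tilt [-0.0004 -0.0002 -1.    ] F jig [-2.3907  0.2311  4.5228] w -0.0003037264490065629 q6 0.3963072850182664
```

jog_arm(targets="0 0 0.1 0; 0 0 0.1 0; 0 0 0 0; 0 0 0 0")

```text
clock: 19.1
tool_pos: [0.5273, 0.1941, 0.0626]
tool_rot: [-2.37, -2.062, 0.001]
force: [-6.3, -1.4, 13.7]
gripper_width: 0.0001
```

jog_arm(targets="0 0 -0.2 0; 0 0 -0.5 0; -0.2 0 -1 0; -0.3 0 -2 0; 0 0 -3 0; 0 0 -4 0; 0 0 -4 0; 0 0 -4 0; -4 0 0 0; -4 0 0 0; -4 0 0 0; -4 0 0 0; -4 0 0 0; -2 0 0 0; 0 0 0 0; 0 0 0 0")

```text
clock: 20.43
tool_pos: [0.4957, -0.0297, 0.2477]
tool_rot: [2.373, 2.058, 0.001]
force: [-0.6, 0.2, 0.1]
gripper_width: -0.0
```

```bash
python3 st.py; python3 - <<'E'
from cloud import *; from jig import *
np.set_printoptions(precision=4,suppress=True)
ims=[]
for c in ["scene","side"]:
    im,d=cap(c,c+"6"); J=to_jig(cloud(c,d).reshape(-1,3)); x,y,z=J.T
    q=J[(x>-.045)&(x<-.025)&(y>.0)&(y<.22)&(z>.05)&(z<.068)]
    k=np.polyfit(q[:,1],q[:,2],1); print(c,len(q),"tilt",np.arctan(k[0]),"z@.15",np.polyval(k,.15))
    q=J[(x>-.045)&(x<-.02)&(y>.1)&(y<.2)&(z>.0685)&(z<.08)]; print("peg above bar",len(q),np.median(q,0) if len(q) else "")
    for n in ["spanner","tube_a"]: print(n,[(b["uv"],round(b["confidence"],2)) for b in r.boxes_of(n,c)[:2]])
    s=(slice(90,260),slice(110,320)) if c=="scene" else (slice(130,270),slice(200,340))
    ims.append(cv2.resize(im[s][:,:,::-1],(395,500)if c=="side" else (400,500)))
cv2.imwrite("pics/end.png",np.hstack(ims))
E
```

```text
t 20.43 TCP jig [-0.0333 -0.0171  0.2477] yaw y -8.123913596746029 tilt [ 0.0004  0.0002 -1.    ] F jig [-0.6286  0.0966  0.0823] w -4.073137003655406e-05 q6 -0.02634356413607543
scene 754 tilt -0.0018557762590819243 z@.15 0.0635792584709607
peg above bar 32 [-0.0307  0.1477  0.0727]
spanner [([119.3, 232.5], 0.8)]
tube_a [([177.2, 325.8], 0.9), ([271.1, 237.6], 0.69)]
side 514 tilt -0.0021671241031188957 z@.15 0.06387778702712235
peg above bar 21 [-0.0343  0.1522  0.0728]
spanner [([320.4, 193.6], 0.93)]
tube_a [([237.8, 167.6], 0.65), ([232.1, 227.6], 0.57)]
```

View pics/end.png

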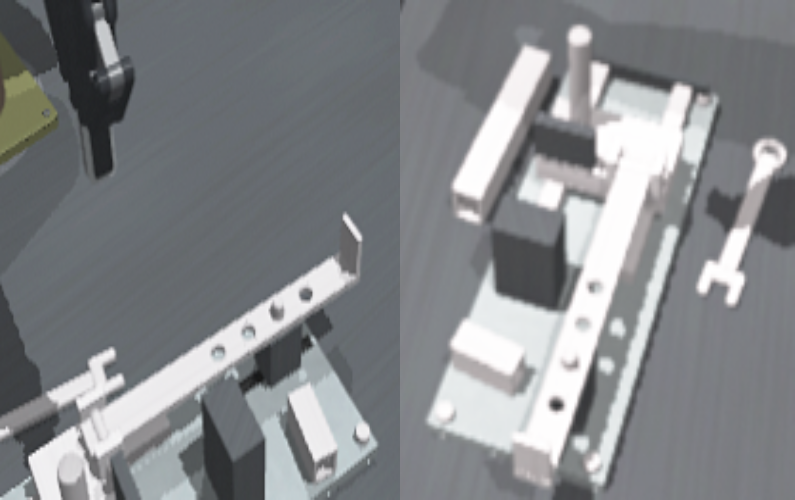

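```bash
python3 -c "
from workcell import r
print(r.sign_off())"
```

```text
the job is handed in; nothing more can be done
None
```

The jig is set: the bar's second hole from the free end is over the peg, the bar lies level, and the job was handed in after about 20 s of the 72 s allowed.

- **Jaw check:** I gripped the push post and ran the jaw to the outer stop (17 N reaction), then to the inner stop (16 N). The gripper moved 140.4 mm between the two stops, against the 140 mm given. It ran freely in between.
- **Setting the bar:** I set the jaw about 74 to 75 mm open and let go. I then pressed the bar down with closed fingertips until it was level, with 14 N at the end, and lifted the arm clear.
- **Last checks:** Both cameras gave a tilt of about -0.002 rad and a bar top at about 63.7 mm. The peg stood up through the second hole from the lip. Force on the tool was near zero with the arm away.
- **Spanner and tubes:** They looked undisturbed in the final pictures. The detections of the spanner and the tubes agreed with the starting ones to within about 4 to 5 pixels. I put the difference down to detector noise, as the arm was never sent near them.
- **Disagreements:** The scene and side cameras differed by about 3.5 mm in absolute position. I corrected for this against the fixed jaw. The force reading while lowering the bar was within its noise of about 1 N, so I followed the bar by camera and finger height instead.

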